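Set and lock the depth stop of a sample stand

ROBOT

A 6-joint arm with a two-finger parallel gripper is mounted at the origin on the work surface. World frame = base frame: x ahead of the robot, y to its left, z up, the work surface at z = 0. Lengths are in mm, angles in rad, forces in N, time in s.
With the tool pointing down it reaches from about 350 to 775 mm from the base axis. Payload 7.3 kg.
Tool frame: the origin (TCP) lies on the centre line of the jaws, within the pads' length; the fingertips stand 22 mm ahead of it and the grasp point (between the pads) lies 3 mm ahead of it; z points along the fingers, y is the direction in which the jaws open and shut (so a half turn about z gives the same grasp; the last joint's range is limited). The gripper opens to 92 mm and grips with 3 to 60 N. Pads are 19 mm wide; open, the fingers measure 130 mm over their backs; the gripper's body (75 mm by 190 mm) begins 47 mm behind the grasp point.
Start: joints at [0.983, 0.342, 1.524, -0, 1.275, -0.146], TCP at [224.46, 474.616, 248.741] pointing down, gripper open.
Joint ranges: [-2.53, 2.53], [-0.77, 2.02], [0.04, 2.7], [-1, 4.14], [0.28, 2.66], [-3.11, 3.11]. Speed limits (rad/s): [2.57, 2.57, 3.14, 3.14, 3.14, 3.14].

INTERFACE

Orientations are given as [roll, pitch, yaw] about the fixed x, y, z axes, in that order (R = Rz(yaw) Ry(pitch) Rx(roll)).
In Python, from plant import get_obs, capture, bot, spot_in gives the robot as it stands.
- The arm moves only by the shell command python3 -m handwheel 'ROWS' [OPENING]. ROWS is JSON, a list of rows, each a list of 2 entries, a list of its own where there are three numbers: the shift along the world's x, y, z in mm, then the turn, a rotation vector about the world's x, y, z in rad. In form: [[[x, y, z], [wx, wy, wz]], ...]. A call has 1 to 12 rows; each row shifts and turns the commanded pose from where the row before left it; what a row does not reach is not made up. A row lasts 1/8 s, in which the tool goes at most 62.5 mm and 10.7 degrees, less where a joint would pass 70% of its speed; a pose out of reach is approached as far as the arm can. A call is refused whole if a number of a shift passes 62.5 or a number of a turn 0.188, either way. A call with a gripper value outside its range is refused whole. OPENING is the closure, from 0 (fully open) to 1 (shut), set as the call begins (- or left out, the last holds). The fingers move at their own pace and stop on an object; the grip force is fixed at half the most. Time passes only in rows, so rows that do not move let the fingers close. It gives the time, the measured TCP pose, the force and the opening at its end, in the units of the state.
- get_obs(): the state, without advancing time (a new reading comes with each control period).
- capture(name): name is "scene" or "top" or "wrist"; returns a dict with "img" (420x560x3 uint8, red, green, blue), "fx", "fy", "cx", "cy" (pixels), "cam_to_world" (4x4, takes a point from camera to world coordinates). Camera axes: x right, y up, looking along -z (the intrinsics and any distortion apply to the point x, -y, -z); pixel columns grow to the right and rows downward; lengths in mm; the calibration is good to about 2 mm. A picture is of the moment at which its call begins. There is no depth.
- bot.close_job(): hands the job in, once; it reports no verdict.
Trained networks look in the newest picture that a camera, given by its name, has taken for a name from the list of things; names that differ only in an ending like _2 or _b are one class to them, and where a whole thing is asked for, a point or a joint stands for the part that bears it (a point fixed in the world has none). Each returns a list of dicts, best first, with "score" (0 to 1); they miss things now and then, are a little off and sometimes report something else, mostly with a low value. They report only what shows in the picture. A call takes as long as a camera call. They do not tell look-alikes from the thing itself.
- spot_in(thing, camera): "xyz" ([x, y, z] in mm, in the coordinates of the camera as it stood for that picture, good to about 4 mm: the middle of the surface that is visible of it).
The state is a dict: "time": time; "joint_positions": joint angles; "dq": joint speeds; "tau": joint torques, N m; "tool_pos": TCP position; "tcp_rot": TCP orientation; "contact_force": force on the tool from outside, world axes, zero at the start; "moment": the same for the moment, N m; "grip_width": finger opening in mm.
Only numpy, scipy, OpenCV 4.12 (cv2) and the standard library are available. Lean on these libraries where they do the work, as an engineer would, in place of code of your own. Each camera call takes 0.05 s, during which the arm holds its last target. There are 200 camera calls.

TASK

Lower the stop rod of the bench stand by its black knob until its lower end just rests on the sample stub, pressing only lightly because the sample is delicate, and then swing the clamp lever all the way round to its end stop so that the rod is locked there, still touching the stub. Leave the sample holder where it stands, do not disturb the other things, and let go of everything at the end.

Things in the scene. Friction and masses are not known exactly. Their poses are not given: they have to be found in the camera images.
- stand: fixed bench stand: dark steel base plate 180 (x) x 230 (y) x 15 mm, a 32 mm column at y = +70 mm, and at the column's top a grey head block 46 (x) x 150 (y) mm whose underside is 115 mm and whose top is 150 mm above the table. The rod runs through the head at x = 0, y = -30 mm. Origin: centre of the base plate's underside, on the table; z up; its place and yaw (within 0.5 rad) vary
- stop_rod: the depth stop: upright steel rod 12 mm thick with a black rubber foot (15 mm thick), sliding only up and down through the head. Origin: centre of the underside of the foot; z up. It starts 85 to 105 mm above the table and can go down to 33 mm. Sliding friction (about 3 N) holds it: unclamped, pushing it down takes about 1.5 N and lifting it 4.5 N; clamped, over 12 N
- rod_knob (a point): middle of the round black knob fixed to the top of the rod: 26 mm across, 30 mm tall (15 mm above and below this point), 147 mm above the rod's lower end. Wherever the rod touches the sample the knob's underside is at least 25 mm above the head
- clamp_lever (a joint): clamp lever on top of the head, in rad, about a vertical axis: 0 = fully open, grows anticlockwise seen from above, 1.4 = end stop, fully locked. Starts between 0 and 0.25. It turns easily (about 0.1 N m) up to about 1.0, then a cam bites on the rod and it needs about 0.25 N m (4 N at the grip pin); it stays where it is left
- lever_grip (a point): point to hold on the lever's upright black grip pin: 16 mm thick, its top 11 mm above this point; the flat lever bar's top is 25 mm below this point. The pin stands 70 mm from the pivot; seen from the pivot it points at -0.7 rad from the stand's x axis when the joint reads 0 and at +0.7 rad when it reads 1.4
- lever_pivot (a point): the lever's pivot axis, fixed on the stand at x = 0, y = -11.7 mm, 151 mm above the table, just above the top of the head
- sample_holder: loose round aluminium holder, 52 mm across, 22 mm tall, 0.4 kg, on the base plate under the rod; carries the sample stub, a rigid steel disc 26 mm across on a stem. Origin: centre of the holder's underside. The disc's top stands 8 to 28 mm above the holder's top, different every time and in no reading: find it by touch. The rod's foot gives 1 mm per 8 N; never press the stub with over 20 N
- vial: small glass vial with a white cap, 24 mm across, 45 mm tall, standing on the stand's base plate; a bystander
- spare_stub: spare steel stub lying upside down on the base plate (26 mm disc, its 8 mm stem pointing up, 21 mm tall); a bystander
- screwdriver: screwdriver 160 mm long, lying on the table on the robot's side of the stand; origin under its middle; a bystander
- mouse: black computer mouse, 100 x 60 x 30 mm, on the table; a bystander
- caliper: steel caliper with a black slide, 200 mm long, lying on the table; a bystander
- jar: white screw-cap jar, 52 mm across, 60 mm tall, on the table; a bystander
- stub_tray: clear plastic compartment tray, 120 x 90 x 20 mm, on the table; a bystander
Things that resemble listed ones, but are neither listed nor needed, are in the scene too. What is meant by the sample_holder is not orange or purple, and is the smaller of those in its own colour.

How it is judged:
By the outcome, as a careful person would: the job done as asked, in the order asked, and still so for the second after the job is handed in, with the robot touching nothing.
It also fails if it takes over 53 s, if anything falls off the work surface, if the arm or the gripper's body presses on something with over 40 N, if the wrist force passes 120 N, or if a joint passes its speed limit or range.

## Working session

There is one attempt and no reset: what is moved stays moved. The work goes in short steps, Python scripts to look and compute and a shell command to move; the robot and the scene stay as the last step left them, time stands still between calls to the robot, and variables do not carry over. Pictures are saved under pics/ and viewed, about 8 in all and at most 12, crops included, and the job is handed in when it is done.

```bash
ls; mkdir -p pics
cat > h.py <<'E'
import numpy as np, cv2
from plant import get_obs, capture, bot, spot_in
def save(c,n): cv2.imwrite(f'pics/{n}.png',c['img'][:,:,::-1])
def w(c,p): return (np.array(c['cam_to_world'])@np.r_[p,1])[:3]
def pix(c,P):
    q=np.linalg.inv(np.array(c['cam_to_world']))@np.r_[P,1]
    return c['fx']*q[0]/-q[2]+c['cx'], c['cy']+c['fy']*q[1]/q[2]*1
def ray(c,u,v,z):
    T=np.array(c['cam_to_world']); d=T[:3,:3]@np.array([(u-c['cx'])/c['fx'],-(v-c['cy'])/c['fy'],-1]); o=T[:3,3]
    return o+d*(z-o[2])/d[2]
E
python3 - <<'E'
from h import *
print(get_obs())
for cam in('scene','top'):
    c=capture(cam); save(c,cam+'0'); print(cam,[k for k in c],np.round(c['cam_to_world'],3).tolist(),c['fx'],c['cx'],c['cy'])
    for t in('rod_knob','lever_grip','stand','stop_rod','sample_holder','vial','screwdriver'):
        print(t,[(round(d['score'],2),w(c,d['xyz']).round().tolist()) for d in spot_in(t,cam)][:4])
E
```

```text
pics
{'time': 0.0, 'joint_positions': array([ 9.82971311e-01,  3.42731913e-01,  1.52502773e+00,  9.02807256e-07,
        1.27540298e+00, -1.46022889e-01]), 'dq': array([ 3.79781923e-04,  4.25572324e-04, -3.19515997e-06, -2.23306239e-03,
        9.11169950e-04, -4.73970774e-04]), 'tau': array([-1.83052503e-03, -4.31229794e+01, -2.44220513e+01,  7.15612387e-02,
        5.61025995e-02, -9.45713396e-05]), 'tool_pos': array([224.25152886, 474.27597806, 248.03643208]), 'tcp_rot': array([-3.14003952e+00, -2.29291975e-04,  2.69979009e+00]), 'contact_force': array([0.18853248, 0.4341808 , 0.2230311 ]), 'moment': array([ 0.01268735, -0.03488966,  0.02961965]), 'grip_width': 91.62361567161544}
scene ['img', 'fx', 'fy', 'cx', 'cy', 'cam_to_world'] [[0.295, -0.585, 0.755, 1292.528], [0.956, 0.171, -0.24, -261.848], [0.012, 0.793, 0.609, 774.631], [0.0, 0.0, 0.0, 1.0]] 393.01910864691314 277.10719808940377 211.40533324502582
rod_knob [(0.79, [532.0, 40.0, 235.0]), (0.4, [540.0, 36.0, 35.0])]
lever_grip [(0.63, [587.0, 31.0, 172.0])]
stand [(0.93, [536.0, 70.0, 17.0]), (0.52, [530.0, 44.0, 232.0])]
[... 182 characters left out ...]
]
screwdriver [(0.58, [411.0, 16.0, 17.0])]
top ['img', 'fx', 'fy', 'cx', 'cy', 'cam_to_world'] [[-0.0, 0.985, -0.174, 303.884], [-1.0, -0.004, -0.019, -21.096], [-0.02, 0.174, 0.985, 1366.831], [0.0, 0.0, 0.0, 1.0]] 472.4843144362313 274.0605773284954 208.08278358764167
rod_knob [(0.51, [511.0, 35.0, 30.0]), (0.46, [525.0, 37.0, 252.0]), (0.36, [396.0, 31.0, 24.0])]
lever_grip [(0.55, [565.0, 40.0, 160.0])]
stand [(0.89, [507.0, 62.0, 13.0])]
stop_rod [(0.55, [519.0, 38.0, 256.0])]
sample_holder [(0.77, [483.0, -134.0, 22.0]), (0.64, [341.0, 194.0, 19.0]), (0.41, [511.0, 34.0, 31.0])]
vial [(0.56, [441.0, 98.0, 59.0])]
screwdriver [(0.85, [396.0, 32.0, 23.0]), (0.41, [450.0, -392.0, 28.0])]
```

View pics/scene0.png

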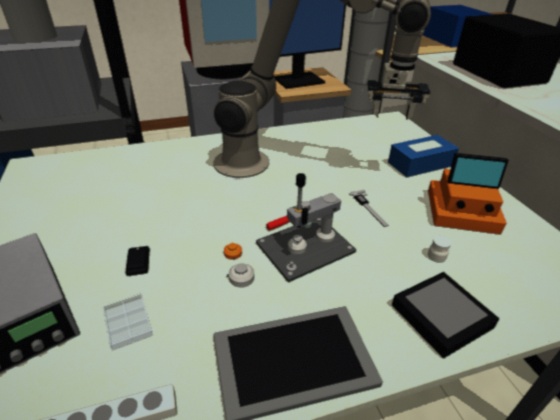

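View pics/top0.png

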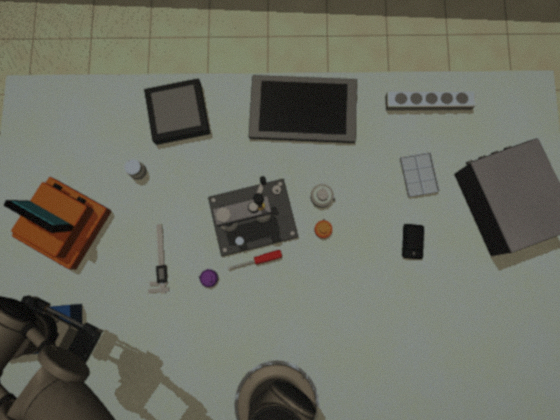

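Run:
```python
from h import *
c=capture('top'); i=c['img'][165:275,190:320]; cv2.imwrite('pics/topz.png',cv2.resize(i,None,fx=6,fy=5.4,interpolation=cv2.INTER_CUBIC)[:,:,::-1])
P=[ray(c,u,v,15) for u,v in((208,195),(283,180),(299,238),(222,256))]
print(np.round(P).tolist(), np.mean(P,0))
a=P[0]-P[1];b=P[3]-P[2];s=a+b; print(np.hypot(*a[:2]),np.hypot(*b[:2]),'yaw',np.arctan2(-s[0],s[1]))
s=(P[1]-P[2])+(P[0]-P[3]);print(np.hypot(*s[:2])/2,np.arctan2(s[1],s[0]))
```

```text
[[583.0, 199.0, 15.0], [627.0, -21.0, 15.0], [456.0, -66.0, 15.0], [404.0, 155.0, 15.0]] [517.36194683  66.74906932  15.        ]
224.12915632763296 226.46352299466375 yaw 0.21282175150225943
180.3890829696058 0.2515479284177448
```

View pics/topz.png

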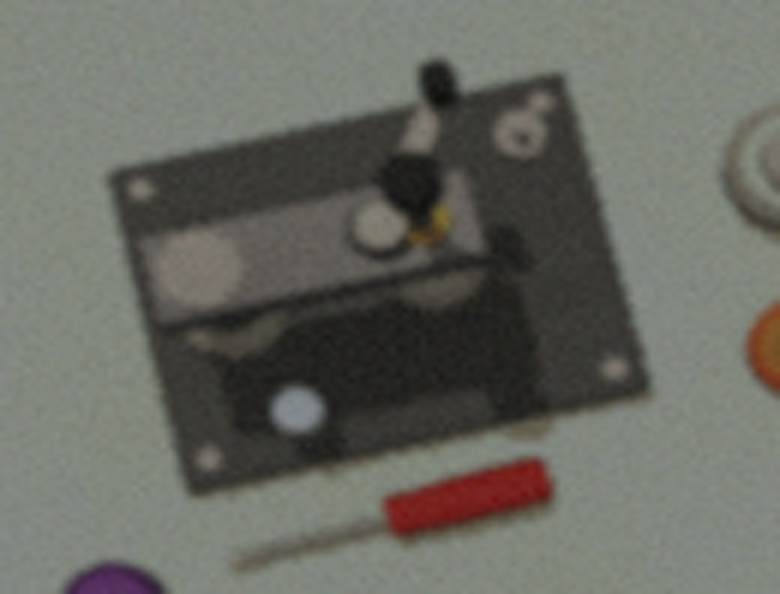

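```bash
python3 -m handwheel '[[[0,0,40],[0,0,0]],[[30,-43.6,5],[0,0,0.068]],[[30,-43.6,5],[0,0,0.068]],[[30,-43.6,5],[0,0,0.068]],[[30,-43.6,5],[0,0,0.068]],[[30,-43.6,5],[0,0,0.068]],[[30,-43.6,5],[0,0,0.068]],[[30,-43.6,5],[0,0,0.068]],[[30,-43.6,5],[0,0,0.068]],[[30,-43.6,5],[0,0,0.068]],[[30,-43.6,0],[0,0,0.068]],[[0,0,0],[0,0,0]]]' 0
python3 - <<'E'
from h import *
o=get_obs(); print(o['time'],o['tool_pos'],o['tcp_rot'],o['contact_force'],o['joint_positions'])
c=capture('wrist'); save(c,'wrist1'); T=np.array(c['cam_to_world']);print(np.round(T,2).tolist())
s=capture('scene'); save(s,'scene1'); t=capture('top')
for n,cc in(('wrist',c),('scene',s),('top',t)):
    for th in('rod_knob','lever_grip','sample_holder'):
        print(n,th,[(round(d['score'],2),w(cc,d['xyz']).round().tolist()) for d in spot_in(th,n)][:3])
# montage: wrist + zoomed scene
z=cv2.resize(s['img'][150:300,220:380],None,fx=2.5,fy=2.8,interpolation=cv2.INTER_CUBIC)
m=np.hstack([cv2.resize(c['img'],(400,300)),cv2.resize(z,(400,420))[:300]]) if 0 else None
cv2.imwrite('pics/scz.png',cv2.resize(s['img'][160:290,240:370],None,fx=4.6,fy=4.6,interpolation=cv2.INTER_CUBIC)[:,:,::-1])
E
```

```text
time: 2.35
tool_pos: [525.8, 35.7, 333.0]
tcp_rot: [-3.141, -0.001, -2.907]
contact_force: [-0.1, 1.0, -0.9]
grip_width: 91.7
2.35 [525.80953693  35.71089139 332.95005198] [-3.14125169e+00 -7.77360199e-04 -2.90746808e+00] [-0.12803001  1.00618741 -0.93602296] [-7.73469915e-02  2.95266394e-01  1.35947148e+00 -5.64744437e-04
  1.48749026e+00 -1.88222085e+00]
[[-0.23, -0.93, -0.3, 444.57], [0.97, -0.22, -0.07, 16.62], [-0.0, -0.3, 0.95, 469.89], [0.0, 0.0, 0.0, 1.0]]
wrist rod_knob [(0.71, [521.0, 39.0, 260.0])]
wrist lever_grip [(0.97, [573.0, 35.0, 166.0]), (0.36, [594.0, -2.0, 22.0])]
wrist sample_holder [(0.83, [478.0, -130.0, 26.0]), (0.77, [346.0, 186.0, 25.0]), (0.59, [576.0, -126.0, 31.0])]
scene rod_knob [(0.54, [534.0, 41.0, 236.0])]
scene lever_grip [(0.59, [591.0, 36.0, 170.0])]
scene sample_holder [(0.94, [596.0, -135.0, 28.0]), (0.57, [540.0, 37.0, 34.0])]
top rod_knob [(0.62, [444.0, -391.0, 29.0]), (0.6, [519.0, 34.0, 250.0]), (0.52, [365.0, 336.0, -2.0])]
top lever_grip [(0.49, [522.0, 58.0, 162.0])]
top sample_holder [(0.95, [576.0, -131.0, 29.0]), (0.53, [508.0, 40.0, 27.0]), (0.48, [484.0, -137.0, 18.0])]
```

View pics/wrist1.png

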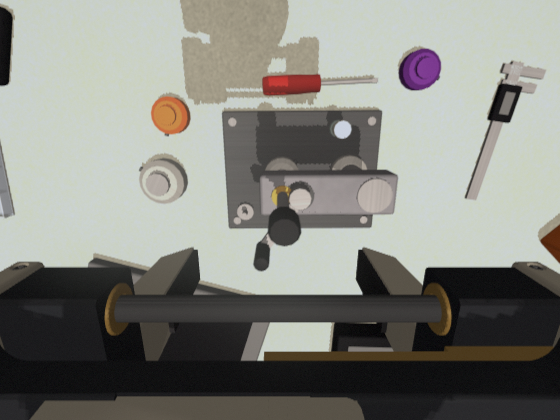

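View pics/scz.png

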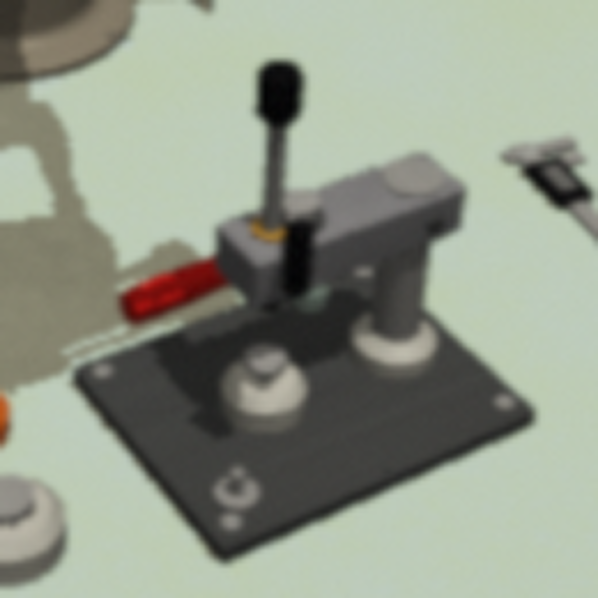

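Run:
```python
from h import *
from scipy.optimize import least_squares as ls
C={n:capture(n) for n in('wrist','scene','top')}
def tri(obs):
    f=lambda P:np.ravel([np.subtract(pix(C[n],P),uv) for n,uv in obs.items()])
    print([pix(C[n],[525,38,240]) for n in obs]) if 0 else None
    r=ls(f,[525,38,200.]);print(r.x.round(1),r.fun.round(1))
tri(dict(wrist=(284,226),scene=(300.9,180.2),top=(258.7,198.3)))
tri(dict(wrist=(284,226),scene=(300.9,180.2)))
print('pin');tri(dict(wrist=(262,253),scene=(304.8,215.4),top=(262.8,180.5)))
tri(dict(wrist=(262,253),scene=(304.8,215.4)))
for z in(45,55,65): print(z,pix(C['scene'],[524,38,z]),ray(C['scene'],298,238.3,z))
P=[ray(C['wrist'],u,v,15) for u,v in((223,111),(381,110),(372,228),(229,228))]
print(np.round(P),np.mean(P,0),[np.arctan2(-(b-a)[0],(b-a)[1]) for a,b in((P[0],P[1]),(P[3],P[2]))])
```

```text
[525.9  44.  241. ] [-0.9 -0.1  0.4 -0.1 -2.3  0.6]
[525.8  44.6 240.9] [-0.2 -0.1  0.6 -0.1]
pin
[585.2  35.7 175.5] [-0.8  0.1  0.2  0.1 -1.6  0.8]
[584.8  36.3 175.7] [-0.1 -0.1  0.4 -0.1]
45 (np.float64(295.5964670039247), np.float64(239.14268235118192)) [522.54921447  45.63353604  45.        ]
55 (np.float64(295.7416880514004), np.float64(236.44270195481917)) [533.10219903  41.41933445  55.        ]
65 (np.float64(295.8885403419979), np.float64(233.7123931416932)) [543.6551836   37.20513286  65.        ]
[[457. -58.  15.]
 [403. 162.  15.]
 [577. 208.  15.]
 [631. -16.  15.]] [517.28943578  74.1258926   15.        ] [np.float64(0.24333750462201048), np.float64(0.2375026224126465)]
```

```bash
python3 -m handwheel '[[[0,8,-5],[0,0,0]],[[0,0,-30],[0,0,0]],[[0,0,-30],[0,0,0]],[[0,0,-20],[0,0,0]],[[0,0,0],[0,0,0]]]' 0
python3 - <<'E'
from h import *
o=get_obs(); print(o['contact_force'])
c=capture('wrist'); save(c,'wrist2')
# project knob centre candidates, pad centre line
T=o['tool_pos']
for y in(40,44,48): print(y,pix(c,[526,y,256]))
print('tcp',pix(c,T))
E
```

```text
time: 3.72
tool_pos: [523.5, 47.0, 247.1]
tcp_rot: [3.14, -0.004, -2.903]
contact_force: [-0.1, -0.3, 0.2]
grip_width: 91.8
[-0.10713723 -0.29368834  0.24386292]
40 (np.float64(262.24567733741424), np.float64(295.4632910279089))
44 (np.float64(270.2323623357907), np.float64(297.1294634760013))
48 (np.float64(278.18818427941403), np.float64(298.78919731138956))
tcp (np.float64(277.4314529238105), np.float64(284.41691934484254))
```

View pics/wrist2.png

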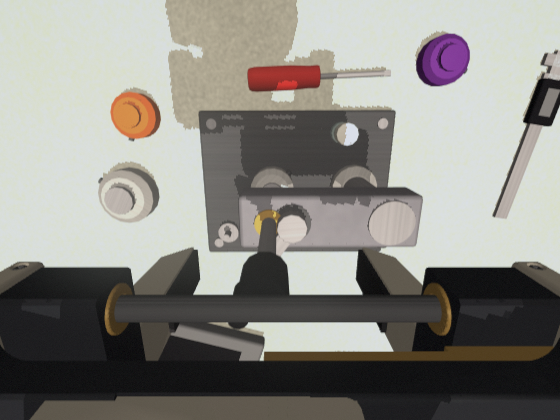

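```bash
python3 -m handwheel '[[[1.5,-6,0],[0,0,0]],[[0,0,0],[0,0,0]],[[0,0,0],[0,0,0]]]' 0.3
python3 -m handwheel '[[[0,0,0],[0,0,0]],[[0,0,0],[0,0,0]],[[0,0,0],[0,0,0]],[[0,0,0],[0,0,0]]]' 0.6
python3 - <<'E'
from h import *
print(capture('wrist') is None); c=capture('wrist'); save(c,'wrist3')
E
```

```text
time: 4.15
tool_pos: [526.1, 40.5, 249.3]
tcp_rot: [-3.141, 0.001, -2.904]
contact_force: [-0.2, 0.1, -0.1]
grip_width: 67.5
time: 4.65
tool_pos: [525.9, 40.6, 248.7]
tcp_rot: [3.141, -0.0, -2.903]
contact_force: [-0.8, 0.4, -0.2]
grip_width: 37.0
False
```

View pics/wrist3.png

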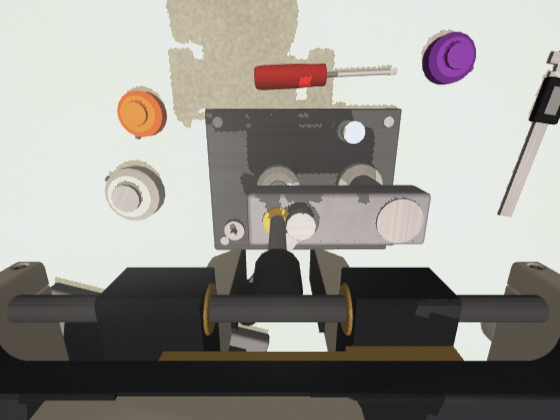

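```bash
python3 -m handwheel '[[[0,0,0],[0,0,0]],[[0,0,0],[0,0,0]],[[0,0,0],[0,0,0]],[[0,0,0],[0,0,0]]]' 1
python3 -m handwheel '[[[0,0,-1],[0,0,0]],[[0,0,-1],[0,0,0]],[[0,0,0],[0,0,0]],[[0,0,0],[0,0,0]]]'
```

```text
time: 5.25
tool_pos: [526.0, 40.4, 248.7]
tcp_rot: [-3.141, 0.0, -2.903]
contact_force: [-0.1, -0.8, -1.2]
grip_width: 25.1
time: 5.75
tool_pos: [526.0, 40.4, 246.7]
tcp_rot: [-3.141, -0.0, -2.903]
contact_force: [0.3, -3.6, 1.0]
grip_width: 25.0
```

```bash
python3 -m handwheel '[[[0,0,-2],[0,0,0]],[[0,0,-3],[0,0,0]],[[0,0,-3],[0,0,0]],[[0,0,-3],[0,0,0]],[[0,0,-3],[0,0,0]],[[0,0,-2],[0,0,0]],[[0,0,-1],[0,0,0]],[[0,0,0],[0,0,0]],[[0,0,0],[0,0,0]]]'
python3 -m handwheel '[[[0,0,-1],[0,0,0]],[[0,0,-1],[0,0,0]],[[0,0,0],[0,0,0]]]'
python3 - <<'E'
from h import *
s=capture('scene'); cv2.imwrite('pics/scz2.png',cv2.resize(s['img'][180:270,260:350],None,fx=6.5,fy=6.5,interpolation=cv2.INTER_CUBIC)[:,:,::-1])
print(get_obs()['contact_force'])
for z in(45,50,55,60,65,70,75): print(z,np.round((np.array(pix(s,[526,40.5,z]))-[260,180])*6.5))
E
```

```text
time: 6.88
tool_pos: [526.0, 40.5, 229.4]
tcp_rot: [-3.141, -0.0, -2.903]
contact_force: [0.5, -5.0, -0.2]
grip_width: 25.3
time: 7.25
tool_pos: [526.0, 40.4, 227.5]
tcp_rot: [-3.141, -0.0, -2.903]
contact_force: [1.0, -4.9, 1.1]
grip_width: 24.9
[ 0.47454666 -5.24420533  0.50743319]
45 [238. 386.]
50 [239. 378.]
55 [239. 369.]
60 [240. 360.]
65 [240. 351.]
70 [241. 342.]
75 [241. 333.]
```

View pics/scz2.png

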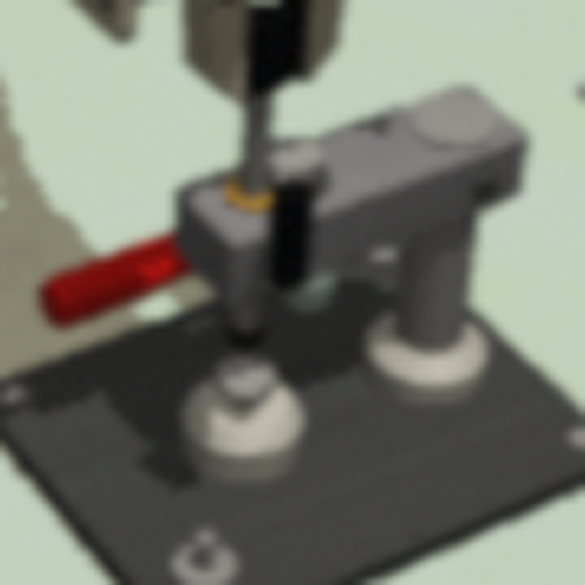

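```bash
python3 -m handwheel '[[[0,0,-1],[0,0,0]],[[0,0,-2],[0,0,0]],[[0,0,-2],[0,0,0]],[[0,0,-2],[0,0,0]],[[0,0,-1],[0,0,0]],[[0,0,0],[0,0,0]]]'
python3 -m handwheel '[[[0,0,-1],[0,0,0]],[[0,0,0],[0,0,0]]]'
```

```text
time: 8.05
tool_pos: [526.0, 40.5, 219.4]
tcp_rot: [-3.141, -0.0, -2.903]
contact_force: [1.0, -4.7, 0.5]
grip_width: 25.1
time: 8.3
tool_pos: [526.0, 40.5, 218.5]
tcp_rot: [-3.141, -0.0, -2.903]
contact_force: [0.3, -4.8, 0.2]
grip_width: 25.2
```

```bash
python3 -m handwheel '[[[0,0,-1],[0,0,0]],[[0,0,0],[0,0,0]]]'
```

```text
time: 8.55
tool_pos: [526.0, 40.5, 217.5]
tcp_rot: [-3.141, -0.0, -2.903]
contact_force: [0.8, -5.7, -0.0]
grip_width: 25.0
```

```bash
cat > ok.py <<'E'
# stop the chain (exit 1) once the upward force is felt
from h import *
o=get_obs(); fz=o['contact_force'][2]; print('fz',fz.round(2),'z',o['tool_pos'][2].round(2)); raise SystemExit(fz>2.5)
E
H="python3 -m handwheel"; q(){ grep -E "NONE"; true; }
python3 -m handwheel '[[[0,0,-1],[0,0,0]],[[0,0,0],[0,0,0]]]' >/dev/null && python3 ok.py && 
python3 -m handwheel '[[[0,0,-1],[0,0,0]],[[0,0,0],[0,0,0]]]' >/dev/null && python3 ok.py && 
python3 -m handwheel '[[[0,0,-0.7],[0,0,0]],[[0,0,0],[0,0,0]]]' >/dev/null && python3 ok.py && 
python3 -m handwheel '[[[0,0,-0.7],[0,0,0]],[[0,0,0],[0,0,0]]]' >/dev/null && python3 ok.py && 
python3 -m handwheel '[[[0,0,-0.7],[0,0,0]],[[0,0,0],[0,0,0]]]' >/dev/null && python3 ok.py && 
python3 -m handwheel '[[[0,0,-0.7],[0,0,0]],[[0,0,0],[0,0,0]]]' >/dev/null && python3 ok.py && 
python3 -m handwheel '[[[0,0,-0.7],[0,0,0]],[[0,0,0],[0,0,0]]]' >/dev/null && python3 ok.py
```

```text
fz -0.68 z 216.52False
```

```bash
sed -i 's/SystemExit(fz>2.5)/SystemExit(int(fz>2.5))/' ok.py
python3 -m handwheel '[[[0,0,-1],[0,0,0]],[[0,0,0],[0,0,0]]]' >/dev/null && python3 ok.py && 
python3 -m handwheel '[[[0,0,-0.7],[0,0,0]],[[0,0,0],[0,0,0]]]' >/dev/null && python3 ok.py && 
python3 -m handwheel '[[[0,0,-0.7],[0,0,0]],[[0,0,0],[0,0,0]]]' >/dev/null && python3 ok.py && 
python3 -m handwheel '[[[0,0,-0.7],[0,0,0]],[[0,0,0],[0,0,0]]]' >/dev/null && python3 ok.py && 
python3 -m handwheel '[[[0,0,-0.7],[0,0,0]],[[0,0,0],[0,0,0]]]' >/dev/null && python3 ok.py && 
python3 -m handwheel '[[[0,0,-0.7],[0,0,0]],[[0,0,0],[0,0,0]]]' >/dev/null && python3 ok.py
```

```text
fz 0.15 z 215.52
fz -0.25 z 214.83
fz 1.31 z 214.15
fz 1.56 z 213.45
fz 1.56 z 212.76
fz 0.69 z 212.02
```

```bash
python3 -m handwheel '[[[0,0,-0.6],[0,0,0]],[[0,0,0],[0,0,0]]]' >/dev/null && python3 ok.py && 
python3 -m handwheel '[[[0,0,-0.6],[0,0,0]],[[0,0,0],[0,0,0]]]' >/dev/null && python3 ok.py && 
python3 -m handwheel '[[[0,0,-0.6],[0,0,0]],[[0,0,0],[0,0,0]]]' >/dev/null && python3 ok.py && 
python3 -m handwheel '[[[0,0,-0.6],[0,0,0]],[[0,0,0],[0,0,0]]]' >/dev/null && python3 ok.py && 
python3 -m handwheel '[[[0,0,-0.6],[0,0,0]],[[0,0,0],[0,0,0]]]' >/dev/null && python3 ok.py && 
python3 -m handwheel '[[[0,0,-0.6],[0,0,0]],[[0,0,0],[0,0,0]]]' >/dev/null && python3 ok.py && 
python3 -m handwheel '[[[0,0,-0.6],[0,0,0]],[[0,0,0],[0,0,0]]]' >/dev/null && python3 ok.py && 
python3 -m handwheel '[[[0,0,-0.6],[0,0,0]],[[0,0,0],[0,0,0]]]' >/dev/null && python3 ok.py
```

```text
fz 1.34 z 211.46
fz 0.29 z 210.86
fz 1.09 z 210.26
fz 0.8 z 209.66
fz 0.73 z 209.06
fz 0.94 z 208.47
fz 0.88 z 207.86
fz 1.04 z 207.26
```

```bash
python3 -m handwheel '[[[0,0,-0.6],[0,0,0]],[[0,0,0],[0,0,0]]]' >/dev/null && python3 ok.py && 
python3 -m handwheel '[[[0,0,-0.6],[0,0,0]],[[0,0,0],[0,0,0]]]' >/dev/null && python3 ok.py && 
python3 -m handwheel '[[[0,0,-0.6],[0,0,0]],[[0,0,0],[0,0,0]]]' >/dev/null && python3 ok.py && 
python3 -m handwheel '[[[0,0,-0.6],[0,0,0]],[[0,0,0],[0,0,0]]]' >/dev/null && python3 ok.py && 
python3 -m handwheel '[[[0,0,-0.6],[0,0,0]],[[0,0,0],[0,0,0]]]' >/dev/null && python3 ok.py && 
python3 -m handwheel '[[[0,0,-0.6],[0,0,0]],[[0,0,0],[0,0,0]]]' >/dev/null && python3 ok.py && 
python3 -m handwheel '[[[0,0,-0.6],[0,0,0]],[[0,0,0],[0,0,0]]]' >/dev/null && python3 ok.py && 
python3 -m handwheel '[[[0,0,-0.6],[0,0,0]],[[0,0,0],[0,0,0]]]' >/dev/null && python3 ok.py
```

```text
fz 1.32 z 206.75
fz 4.45 z 206.44
```

```bash
python3 -m handwheel '[[[0,0,0],[0,0,0]],[[0,0,0],[0,0,0]]]'; python3 ok.py;  python3 -m handwheel '[[[0,0,0],[0,0,0]]]' >/dev/null; python3 ok.py
```

```text
time: 13.05
tool_pos: [526.0, 40.5, 206.4]
tcp_rot: [-3.141, 0.0, -2.903]
contact_force: [0.2, -6.0, 3.5]
grip_width: 25.1
fz 3.47 z 206.42
fz 2.78 z 206.44
```

```bash
python3 -m handwheel '[[[0,0,-0.2],[0,0,0]],[[0,0,0],[0,0,0]],[[0,0,0],[0,0,0]]]'; python3 -m handwheel '[[[0,0,0],[0,0,0]],[[0,0,0],[0,0,0]],[[0,0,0],[0,0,0]]]' 0.45;python3 -m handwheel '[[[0,0,10],[0,0,0]],[[0,0,30],[0,0,0]],[[0,0,30],[0,0,0]],[[0,0,0],[0,0,0]]]'
python3 - <<'E'
from h import *
from scipy.optimize import least_squares
s=capture('scene'); save(s,'scene3'); c=capture('wrist'); save(c,'wrist4')
print(get_obs()['tool_pos'],[(n,th,[(round(d['score'],2),w(cc,d['xyz']).round().tolist()) for d in spot_in(th,n)][:2]) for n,cc in(('wrist',c),('scene',s)) for th in('lever_grip','rod_knob')])
a=cv2.resize(s['img'][160:260,260:350],None,fx=4.5,fy=4.5,interpolation=cv2.INTER_CUBIC)
b=c['img'][150:350,140:340]; b=cv2.resize(b,(395,395))
m=np.zeros((450,800,3),np.uint8); m[:,:405]=a; m[:395,405:]=b; cv2.imwrite('pics/m4.png',m[:,:,::-1])
for g in((585,36,190),(585,30,190),(580,36,190)): print(pix(s,g),pix(c,g))
E
```

```text
time: 13.55
tool_pos: [526.1, 40.5, 206.4]
tcp_rot: [-3.141, 0.001, -2.903]
contact_force: [-1.0, -5.2, 4.4]
grip_width: 24.8
time: 13.92
tool_pos: [525.7, 41.1, 205.7]
tcp_rot: [3.141, -0.001, -2.903]
contact_force: [0.6, 0.2, -1.0]
grip_width: 48.7
time: 14.42
tool_pos: [527.1, 40.7, 278.9]
tcp_rot: [-3.14, 0.005, -2.903]
contact_force: [0.3, -0.1, -0.5]
grip_width: 50.5
[525.80484111  40.71956885 276.03606293] [('wrist', 'lever_grip', [(0.85, [571.0, 39.0, 166.0]), (0.69, [505.0, 62.0, 13.0])]), ('wrist', 'rod_knob', [(0.97, [521.0, 42.0, 217.0]), (0.16, [515.0, 34.0, 39.0])]), ('scene', 'lever_grip', [(0.66, [590.0, 36.0, 174.0])]), ('scene', 'rod_knob', [(0.57, [534.0, 41.0, 194.0]), (0.54, [594.0, 34.0, 164.0])])]
(np.float64(305.4362309421871), np.float64(210.8104592104698)) (np.float64(255.9164524802403), np.float64(286.98035305128155))
(np.float64(303.1339772331006), np.float64(211.2285397207185)) (np.float64(248.97327890267155), np.float64(285.518914852551))
(np.float64(304.7263530603314), np.float64(209.6226040639685)) (np.float64(257.18442214917917), np.float64(281.9266923583996))
```

View pics/m4.png

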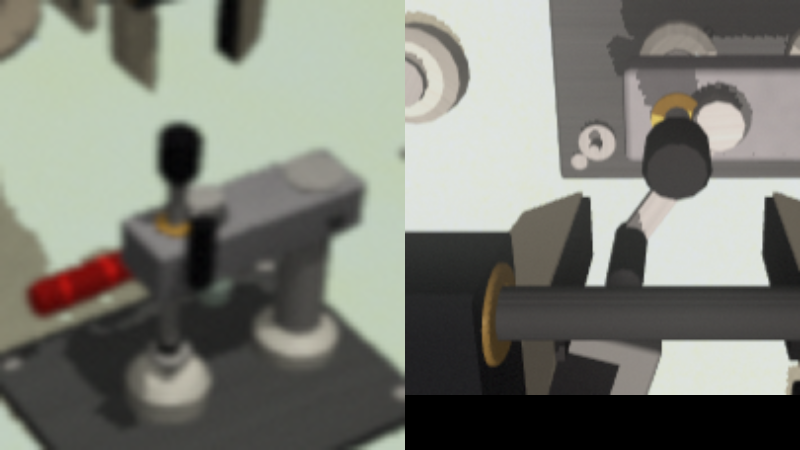

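```bash
python3 -m handwheel '[[[15,-2.3,0],[0,0,-0.155]],[[15,-2.3,0],[0,0,-0.155]],[[15,-2.3,0],[0,0,-0.155]],[[15,-2.3,0],[0,0,-0.155]],[[0,0,0],[0,0,0]],[[0,0,0],[0,0,0]]]'
python3 - <<'E'
from h import *
o=get_obs(); print(o['tool_pos'],o['tcp_rot'])
s=capture('scene'); c=capture('wrist'); save(c,'wrist5')
a=cv2.resize(s['img'][150:250,260:350],None,fx=4.5,fy=4.5,interpolation=cv2.INTER_CUBIC)
b=cv2.resize(c['img'][150:350,140:340],(395,395))
m=np.zeros((450,800,3),np.uint8); m[:,:405]=a; m[:395,405:]=b; cv2.imwrite('pics/m5.png',m[:,:,::-1])
for g in((586.5,31.4,157),(586.5,31.4,193),(526,40,185)): print(np.array(pix(c,g))-[140,150],np.subtract(pix(s,g),[260,150])*4.5)
E
```

```text
time: 15.48
tool_pos: [585.4, 31.5, 275.5]
tcp_rot: [-3.141, -0.001, 2.763]
contact_force: [-0.3, 0.5, -0.4]
grip_width: 50.1
[585.37029727  31.53537285 275.51910079] [-3.14130873e+00 -1.32746262e-03  2.76283314e+00]
[138.27692661  64.07477959] [194.31219969 323.89084004]
[138.34959819  78.63417141] [197.7724031  272.31639621]
[ 1.18860589e+02 -2.07138652e-02] [174.51788841 219.11659782]
```

View pics/m5.png

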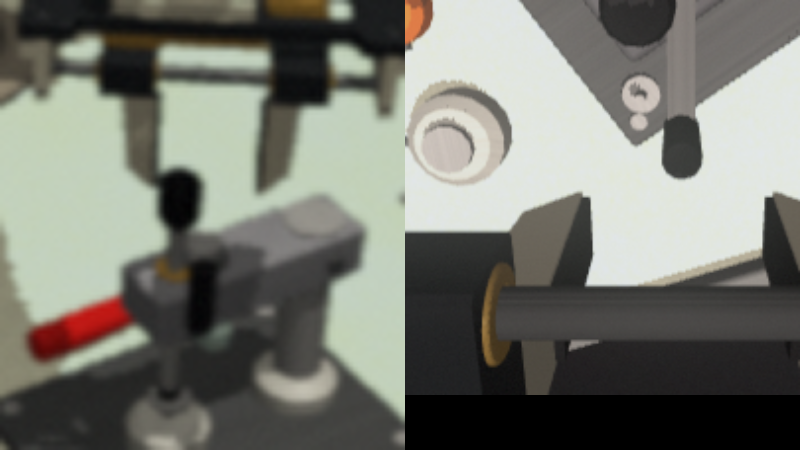

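```bash
python3 -m handwheel '[[[1,0,-30],[0,0,0]],[[0,0,-30],[0,0,0]],[[0,0,-22],[0,0,0]],[[0,0,-6],[0,0,0]],[[0,0,0],[0,0,0]],[[0,0,0],[0,0,0]]]'
python3 -m handwheel '[[[0,0,0],[0,0,0]],[[0,0,0],[0,0,0]],[[0,0,0],[0,0,0]],[[0,0,0],[0,0,0]]]' 0.74
```

```text
time: 16.32
tool_pos: [587.5, 31.4, 189.3]
tcp_rot: [3.141, 0.002, 2.76]
contact_force: [-0.1, 0.1, 0.6]
grip_width: 50.4
time: 16.82
tool_pos: [587.0, 31.4, 188.1]
tcp_rot: [3.141, 0.0, 2.76]
contact_force: [0.2, -0.6, 0.0]
grip_width: 24.3
```

```bash
python3 -m handwheel '[[[3.0,9.3,0],[0,0,0.14]],[[0,0,0],[0,0,0]],[[1.7,9.6,0],[0,0,0.14]],[[0,0,0],[0,0,0]]]'
python3 -m handwheel '[[[0.3,9.8,0],[0,0,0.14]],[[0,0,0],[0,0,0]],[[-1.0,9.7,0],[0,0,0.14]],[[0,0,0],[0,0,0]],[[-2.4,9.5,0],[0,0,0.14]],[[0,0,0],[0,0,0]]]'
```

```text
time: 17.32
tool_pos: [591.7, 50.4, 188.0]
tcp_rot: [3.141, 0.0, 3.037]
contact_force: [-0.6, 0.3, -0.6]
grip_width: 24.1
time: 18.08
tool_pos: [588.5, 79.3, 188.1]
tcp_rot: [3.141, 0.0, -2.829]
contact_force: [-0.6, -0.4, 0.3]
grip_width: 23.3
```

```bash
cat > lv.py <<'E'
from h import *
for n in('scene','top','wrist'):
    c=capture(n); print(n,[(round(d['score'],2),w(c,d['xyz']).round().tolist()) for d in spot_in('lever_grip',n)][:3])
E
python3 lv.py
python3 -m handwheel '[[[-3.6,9.1,0],[0,0,0.14]],[[0,0,0],[0,0,0]],[[-5,8.5,0],[0,0,0.14]],[[0,0,0],[0,0,0]]]'
python3 -m handwheel '[[[-3,3.9,0],[0,0,0.07]],[[0,0,0],[0,0,0]]]'
python3 lv.py
```

```text
scene []
top []
wrist [(0.75, [554.0, 65.0, 166.0])]
time: 18.88
tool_pos: [579.9, 97.0, 188.1]
tcp_rot: [3.141, 0.0, -2.547]
contact_force: [1.3, 0.1, 0.6]
grip_width: 23.7
time: 19.12
tool_pos: [577.1, 100.6, 188.1]
tcp_rot: [3.141, 0.0, -2.478]
contact_force: [0.2, 0.5, 0.2]
grip_width: 23.7
scene [(0.61, [540.0, 35.0, 34.0]), (0.54, [553.0, 74.0, 162.0])]
top []
wrist [(0.65, [551.0, 73.0, 167.0]), (0.56, [514.0, 68.0, 14.0])]
```

```bash
python3 -m handwheel '[[[-3.2,3.8,0],[0,0,0.07]],[[0,0,0],[0,0,0]]]'
python3 -m handwheel '[[[-3.4,3.5,0],[0,0,0.07]],[[0,0,0],[0,0,0]]]'
python3 -m handwheel '[[[-3.6,3.3,0],[0,0,0.07]],[[0,0,0],[0,0,0]]]'
python3 lv.py
```

```text
time: 19.68
tool_pos: [573.7, 104.6, 188.0]
tcp_rot: [3.141, -0.0, -2.405]
contact_force: [0.6, -0.9, -0.9]
grip_width: 24.0
time: 19.92
tool_pos: [570.4, 108.1, 188.0]
tcp_rot: [3.142, -0.0, -2.335]
contact_force: [0.3, -1.7, 0.2]
grip_width: 23.7
time: 20.18
tool_pos: [566.9, 111.3, 188.1]
tcp_rot: [3.142, 0.0, -2.266]
contact_force: [0.4, -0.9, -0.6]
grip_width: 23.8
scene [(0.45, [539.0, 73.0, 169.0])]
top [(0.65, [524.0, 58.0, 160.0])]
wrist []
```

Run:
```python
from h import *
s=capture('scene'); c=capture('wrist'); t=capture('top')
a=cv2.resize(s['img'][140:250,260:350],(400,489),interpolation=cv2.INTER_CUBIC)
b=cv2.resize(c['img'][120:320,180:380],(400,400))
m=np.zeros((489,800,3),np.uint8); m[:,:400]=a; m[:400,400:]=b; cv2.imwrite('pics/m6.png',m[:,:,::-1])
for th in np.arange(.3,1.0,.15):
  for z in (163,193): 
    g=(521.7+70*np.cos(th),57.8+70*np.sin(th),z); print(round(th,2),z,(np.subtract(pix(c,g),[180,120])*2+[400,0]).round(),(np.subtract(pix(s,g),[260,140])*4.444).round())
```

```text
0.3 163 [464. 248.] [272. 344.]
0.3 193 [439. 298.] [276. 301.]
0.45 163 [497. 264.] [285. 336.]
0.45 193 [478. 317.] [290. 294.]
0.6 163 [531. 275.] [297. 328.]
0.6 193 [519. 330.] [301. 286.]
0.75 163 [566. 281.] [305. 319.]
0.75 193 [560. 337.] [310. 277.]
0.9 163 [601. 283.] [311. 309.]
0.9 193 [602. 339.] [316. 267.]
```

View pics/m6.png

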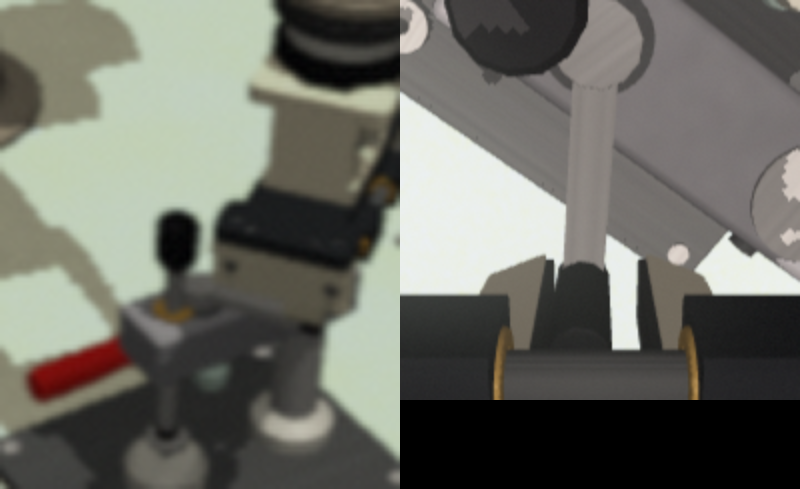

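```bash
python3 -m handwheel '[[[-2.2,1.8,0],[0,0,0.04]],[[0,0,0],[0,0,0]]]'
python3 -m handwheel '[[[-2.2,1.7,0],[0,0,0.04]],[[0,0,0],[0,0,0]]]'
python3 -m handwheel '[[[-2.3,1.6,0],[0,0,0.04]],[[0,0,0],[0,0,0]]]'|grep -A1 -E 'pos|force'
```

```text
time: 20.88
tool_pos: [564.5, 113.2, 188.0]
tcp_rot: [-3.142, -0.0, -2.223]
contact_force: [0.9, -2.3, -0.3]
grip_width: 23.9
time: 21.12
tool_pos: [562.1, 115.1, 188.1]
tcp_rot: [3.141, -0.0, -2.183]
contact_force: [0.3, -2.6, -0.3]
grip_width: 23.8
tool_pos: [559.9, 116.6, 188.1]
tcp_rot: [3.141, -0.0, -2.143]
contact_force: [1.0, -3.8, -0.7]
grip_width: 23.9
```

```bash
python3 -m handwheel '[[[-1.7,1.1,0],[0,0,0.02]],[[0,0,0],[0,0,0]]]'|grep -E 'pos|force'
python3 -m handwheel '[[[-1.7,1.1,0],[0,0,0.02]],[[0,0,0],[0,0,0]]]'|grep -E 'pos|force'
python3 -m handwheel '[[[-1.7,1.1,0],[0,0,0.02]],[[0,0,0],[0,0,0]]]'|grep -E 'pos|force'
```

```text
tool_pos: [559.4, 116.7, 188.1]
contact_force: [5.3, -6.8, -1.6]
tool_pos: [559.0, 116.7, 188.2]
contact_force: [10.6, -10.9, -5.6]
tool_pos: [558.6, 116.7, 188.2]
contact_force: [15.0, -15.4, -6.6]
```

```bash
python3 -m handwheel '[[[3,-2,0],[0,0,0]],[[3,-2,0],[0,0,0]],[[0,0,0],[0,0,0]],[[0,0,0],[0,0,0]]]'
python3 -m handwheel '[[[0,0,0],[0,0,0]],[[0,0,0],[0,0,0]],[[0,0,0],[0,0,0]]]' 0.5
python3 -m handwheel '[[[0,0,15],[0,0,0]],[[0,0,30],[0,0,0]],[[0,0,40],[0,0,0]],[[-20,40,20],[0,0,0]],[[-20,50,0],[0,0,0]],[[-20,50,0],[0,0,0]],[[0,0,0],[0,0,0]],[[0,0,0],[0,0,0]]]'
python3 - <<'E'
from h import *
s=capture('scene'); c=capture('wrist'); t=capture('top')
a=cv2.resize(s['img'][160:260,260:350],(400,444),interpolation=cv2.INTER_CUBIC)
b=cv2.resize(t['img'][165:265,200:300],(400,400),interpolation=cv2.INTER_CUBIC)
m=np.zeros((444,800,3),np.uint8); m[:,:400]=a; m[:400,400:]=b; cv2.imwrite('pics/m7.png',m[:,:,::-1])
for n,cc in(('scene',s),('top',t),('wrist',c)):
  print(n,[(th,[(round(d['score'],2),w(cc,d['xyz']).round().tolist()) for d in spot_in(th,n)][:2]) for th in('lever_grip','rod_knob')])
for q in(1.2,1.3,1.4):
  a=q-.7+.24; g=(521.7+70*np.cos(a),57.8+70*np.sin(a),193); print(q,(np.subtract(pix(s,g),[260,160])*4.44).round(),(np.subtract(pix(t,g),[200,165])*4+[400,0]).round())
E
```

```text
time: 22.62
tool_pos: [560.6, 116.4, 188.0]
tcp_rot: [3.141, 0.0, -2.083]
contact_force: [-0.2, -0.2, 0.0]
grip_width: 23.7
time: 23.0
tool_pos: [560.9, 115.9, 188.1]
tcp_rot: [3.141, 0.0, -2.083]
contact_force: [-0.9, 0.2, 1.0]
grip_width: 45.1
time: 24.0
tool_pos: [501.1, 255.6, 293.8]
tcp_rot: [-3.141, 0.0, -2.083]
contact_force: [-0.3, -0.4, -0.6]
grip_width: 45.7
scene [('lever_grip', [(0.73, [552.0, 99.0, 164.0])]), ('rod_knob', [(0.59, [532.0, 41.0, 194.0])])]
top [('lever_grip', [(0.74, [543.0, 86.0, 158.0])]), ('rod_knob', [(0.66, [526.0, 39.0, 213.0])])]
wrist [('lever_grip', [(0.92, [544.0, 87.0, 167.0])]), ('rod_knob', [])]
1.2 [309. 189.] [535.  77.]
1.3 [314. 182.] [527.  85.]
1.4 [317. 176.] [520.  94.]
```

View pics/m7.png

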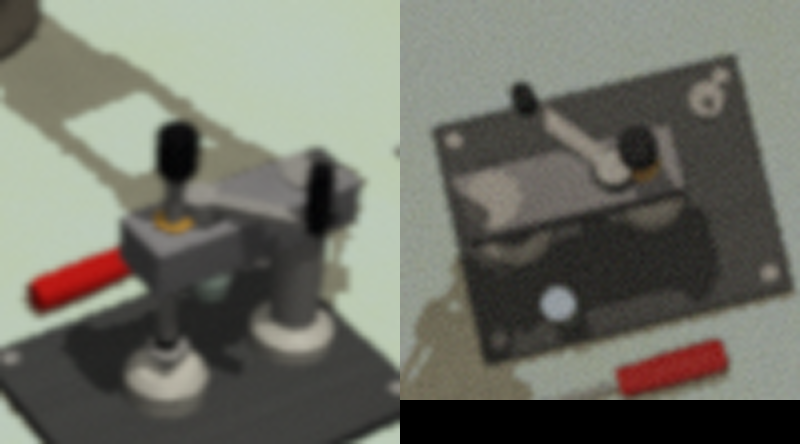

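```bash
python3 -c "
from h import *
print(get_obs()['time'],get_obs()['contact_force']); print(bot.close_job())"
```

```text
24.45 [0.30334256 0.3016173  0.47404981]
the job is handed in; nothing more can be done
None
```

The rod's foot is resting on the sample stub and the clamp lever is at its end stop. The job was handed in at 24.5 s, with the gripper open and well clear of the stand.

- **Rod:** I gripped the knob and lowered it, in 0.6 mm steps near the end. The upward force then rose from about 1 N to 4.4 N, so the stub carries roughly 3 N. Then I let go of the knob.
- **Lever:** I pushed the grip pin round with the jaws loosely around it, until the force climbed to about 21 N and the pin stopped moving. I then backed off, opened the jaws and lifted away.
- **Last checks:** In the top view the pin sits at about pixel (522, 95), against (520, 94) predicted for fully locked. In the scene view the foot still appears on the stub and the knob has not moved since I let go of it. The wrist force read about zero. The holder, vial, spare stub and screwdriver look undisturbed.

**Disagreements and limits:**
- The cameras disagreed by 4 to 7 mm in y, so I centred on the knob using the wrist camera.
- A side force of about 5 N stayed on the knob while it was gripped, and it went to zero when I let go.
- The lever's resistance read lower than the stated 4 N through most of the cam stretch, rising to about 4 N only just before the stop.
- After clamping, I checked that the foot still touches the stub only by picture, not by force.

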